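# Tally a sample jar and hold the pen thermometer over its lid

### The arm

A 7-joint arm with a two-finger parallel gripper is mounted at the origin on the work surface. World frame = base frame: x ahead of the robot, y to its left, z up, the work surface at z = 0. Lengths are in mm, angles in rad, forces in N, time in s.
With the tool pointing down it reaches from about 400 to 875 mm from the base axis. Payload 4.4 kg.
Tool frame: the origin (TCP) lies between the finger pads; the fingertips stand 11 mm ahead of it and the grasp point (between the pads) lies 8 mm behind it; y points along the fingers, x is the direction in which the jaws open and shut, and the axes are right-handed (so a half turn about y gives the same grasp; the last joint's range is limited). The gripper opens to 85 mm and grips with 20 to 120 N. Pads are 22 mm wide; open, the fingers measure 114 mm over their backs; the gripper's body (76 mm by 85 mm) begins 54 mm behind the grasp point. The pads swing forward as they close: fully open they stand 13 mm farther back than shut.
Start: joints at [1.05, 0.628, 0.038, 1.517, -0.027, 0.996, -0.02], TCP at [285.562, -583.928, 242.313] pointing down, gripper open.
Joint ranges: [-3.06, 3.06], [-0.37, 2.12], [-1.25, 1.32], [0.18, 2.47], [-1.1, 4.24], [0.23, 1.98], [-2.94, 2.94]. Speed limits (rad/s): [2.57, 2.57, 3.14, 3.14, 3.14, 3.14, 3.14].

### API

Orientations are given as [roll, pitch, yaw] about the fixed x, y, z axes, in that order (R = Rz(yaw) Ry(pitch) Rx(roll)).
In Python, from cell import * gives the robot as it stands.
- The arm moves only by the shell command python3 -m jog 'ROWS'. ROWS is JSON, a list of rows, each an object of numbers: "x", "y", "z": the shift along the tool's x, y, z in mm; "ax", "ay", "az": the turn, a rotation vector about the tool's x, y, z in rad; "grip": the finger opening in mm, from 0 to 85.4. In form: [{"x": .., "y": .., "z": .., "ax": .., "ay": .., "az": .., "grip": ..}, ...]. A call has 1 to 5 rows; each row is the pose to reach, as a shift and turn from the pose commanded when the call began, along the tool's axes at that moment; what a row does not reach only later rows make up. A row lasts 1/10 s, in which the tool goes at most 50 mm and 8.59 degrees, less where a joint would pass 70% of its speed; a pose out of reach is approached as far as the arm can. A call with a gripper value outside its range is refused whole. The fingers move at their own pace and stop on an object; the grip force is fixed at half the most. Time passes only in rows, so rows that repeat a pose let the fingers close. It gives the time, the measured TCP pose, the force and the opening at its end, in the units of the state.
- read_state(): the state, without advancing time (a new reading comes with each control period).
- get_image(name): name is "scene" or "top"; returns a dict with "color" (400x640x3 uint8, red, green, blue), "vfov" (degrees; the focal length in pixels is half the picture's height over the tangent of half this angle, whatever the lens; pixels are square), "cx", "cy" (the principal point, pixels), "camera_from_world" (4x4, takes a point from world to camera coordinates). Camera axes: x right, y down, z forward; pixel columns grow to the right and rows downward; lengths in mm; the calibration is good to about 2 mm. A picture is of the moment at which its call begins. There is no depth.
- finish_job(): hands the job in, once; it reports no verdict.
The state is a dict: "clock": time; "qpos": joint angles; "qd": joint speeds; "tau": joint torques, N m; "eef_pos": TCP position; "tool_rot": TCP orientation; "force": force on the tool from outside, world axes, zero at the start; "torque": the same for the moment, N m; "width": finger opening in mm.
Only numpy, scipy, OpenCV 4.12 (cv2) and the standard library are available. Lean on these libraries where they do the work, as an engineer would, in place of code of your own. Each camera call takes 0.05 s, during which the arm holds its last target.

### The job

Log the next sample on the tally counter: swing its lever all the way to the stop and let it spring back. Then lift the pen thermometer out of its block, carry it over the crate wall without knocking the crate or anything in it, and hold it upright with its nose over the middle of the squat jar's lid, about 15 mm above it and not touching. Finish while holding it there, still in the gripper; leave the jar and the bottles where they stand.

Things in the scene. Friction and masses are not known exactly. Their poses are not given: they have to be found in the camera images.
- counter: bench tally counter, fixed: base plate 90 x 75 mm and 6 mm thick, grey housing 70 x 56 mm up to 46 mm, lever on top. Origin at the centre of the underside, z up; the window with number wheels faces its own -x
- tally_lever (a joint): advance lever, rad: 0 at rest, 1.0 at its stop; grows as the lever swings anticlockwise seen from above (upright hinge axis). A spring returns it to 0; pushing at the post takes about 1 N at rest and 3 N at the stop
- lever_hinge (a point): point on the lever's upright hinge axis at the lever's underside, 49.5 mm above the table, at the middle of the housing
- lever_post (a point): centre of the top of the lever's upright finger post: a black round post 14 mm in diameter, 56 mm from the hinge axis, top 87.5 mm above the table. The lever's flat steel arm (10 mm wide) lies below, its upper face 56.5 mm above the table, so the post can be pushed or gripped over some 30 mm of height. At rest the arm points 0.5 rad clockwise (seen from above) of the counter's -x, at the stop 0.5 rad anticlockwise of it
- holder: black block 70 x 70 x 75 mm, fixed, with an upright round hole 20 mm wide and 73 mm deep in the middle of its top in which the thermometer hangs by its shoulder. Origin at the centre of the underside
- meter_head (a point): centre of the head of the pen thermometer (about 110 g). The head is a grey box, 36 mm along its x, 24 mm along its y, 80 mm along its z (up); grip it across x or y. Below it a steel stem 16 mm in diameter and 70 mm long ends in the nose, 110 mm below this point; whole length 150 mm. In the block the head's underside rests on the block's top, this point is 115 mm above the table and the nose is 5 mm above the table. It turns freely in its hole
- meter_nose (a point): centre of the nose (lower end, 10 mm wide) of the pen thermometer; z points up along the pen to the head
- crate: open grey crate, fixed, 220 x 220 x 100 mm, walls, floor and cross dividers 5 mm thick, dividers as high as the walls, four cells of about 102 mm. Origin at the centre of the underside
- jar_lid (a point): centre of the top face of the squat jar's flat steel lid (lid 72 mm in diameter). The jar is 80 mm high, about 300 g, loose in one of the four crate cells, its lid 85 mm above the table, 15 mm below the crate's rim
- jar: the squat glass jar with the steel lid; origin at the centre of its underside
- bottle_a: amber bottle, 60 mm in diameter, 150 mm high, loose in a crate cell; origin at the centre of its underside, z up
- bottle_b: clear bottle, 56 mm in diameter, 145 mm high, loose in a crate cell; origin at the centre of its underside, z up
- bottle_c: white bottle, 62 mm in diameter, 140 mm high, loose in a crate cell; origin at the centre of its underside, z up
- meter: the pen thermometer as a whole; origin at its nose, z up along the pen
Things that resemble listed ones, but are neither listed nor needed, are in the scene too. What is shaped like the counter but purple or yellow is not meant.

How it is judged:
By the outcome, as a careful person would: the job done as asked, in the order asked, and still so for the second after the job is handed in, while the arm keeps its last pose, push and grip.
It also fails if it takes over 64 s, if anything falls off the work surface, if the arm or the gripper's body presses on something with over 40 N, if the wrist force passes 120 N, or if a joint passes its speed limit or range.

## Working session

There is one attempt and no reset: what is moved stays moved. The work goes in short steps, Python scripts to look and compute and a shell command to move; the robot and the scene stay as the last step left them, time stands still between calls to the robot, and variables do not carry over. Pictures are saved under pics/ and viewed, and the job is handed in when it is done.

```bash
mkdir -p pics; ls
cat > h.py <<'E'
from cell import *
import numpy as np, cv2
def snap(n,f):
    im=get_image(n); cv2.imwrite('pics/'+f+'.png',im['color'][:,:,::-1]); np.savez('pics/'+f+'.npz',**im); return im
def load(f):
    d=np.load('pics/'+f+'.npz'); return {k:d[k] for k in d.files}
def K(im):
    f=200/np.tan(np.radians(float(im['vfov'])/2)); return f,float(im['cx']),float(im['cy'])
def proj(im,p):
    f,cx,cy=K(im); q=im['camera_from_world']@np.r_[p,1]; return np.array([cx+f*q[0]/q[2],cy+f*q[1]/q[2]])
def ray(im,uv):
    f,cx,cy=K(im); T=np.linalg.inv(im['camera_from_world']); d=T[:3,:3]@np.array([(uv[0]-cx)/f,(uv[1]-cy)/f,1]); return T[:3,3],d
def onz(im,uv,z):
    o,d=ray(im,uv); return o+d*(z-o[2])/d[2]
E
python3 - <<'E'
from h import *
print(read_state())
for n in('scene','top'):
    im=snap(n,n+'0'); print(n,K(im),np.linalg.inv(im['camera_from_world'])[:3].round(3))
E
```

```text
pics
{'clock': 0.0, 'qpos': array([ 1.05017991,  0.6293435 ,  0.03842582,  1.51839249, -0.02700166,
        0.99631204, -0.01998718]), 'qd': array([ 1.96005373e-03,  2.63136304e-03, -2.67068401e-04, -1.13827610e-05,
        2.07894408e-04, -1.48854011e-03, -3.06807963e-05]), 'tau': array([ 7.93538456e-04, -5.63397360e+01,  1.22667555e+00, -1.93443775e+01,
        1.10994812e-02,  1.04885155e-02, -1.26559030e-05]), 'eef_pos': array([ 285.30427329, -583.34609225,  241.38266211]), 'tool_rot': array([-1.57081154,  0.00193784, -1.11595551]), 'force': array([-0.33375251,  0.40280954, -0.2234128 ]), 'torque': array([-0.01428355, -0.0566672 , -0.02882593]), 'width': 85.37021201760643}
scene (np.float64(467.7302094178061), 323.81716769667474, 189.93941754304154) [[ 8.75000e-01  3.90000e-01 -2.86000e-01  8.71038e+02]
 [ 4.83000e-01 -6.89000e-01  5.40000e-01 -5.42604e+02]
 [ 1.40000e-02 -6.10000e-01 -7.92000e-01  8.85848e+02]]
top (np.float64(422.32074985624274), 311.9697892049979, 199.533538089398) [[-2.30000e-02 -9.85000e-01  1.68000e-01  4.08044e+02]
 [-1.00000e+00  2.50000e-02  7.00000e-03 -1.90300e+00]
 [-1.10000e-02 -1.68000e-01 -9.86000e-01  1.04627e+03]]
```

View pics/scene0.png

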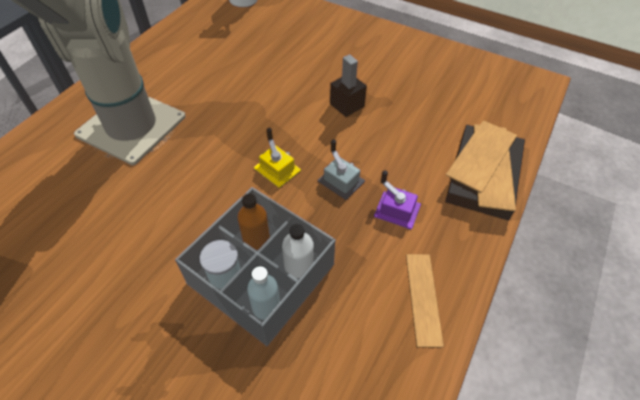

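View pics/top0.png

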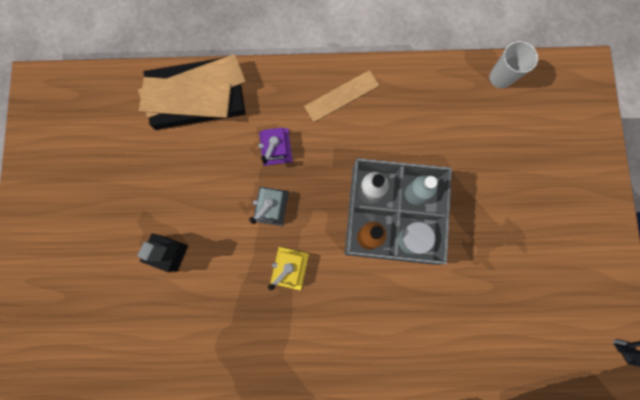

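Run:
```python
from h import *
t=load('top0')['color'][:,:,::-1]; s=load('scene0')['color'][:,:,::-1]
def c(im,x,y,w,h,k): return cv2.resize(im[y:y+h,x:x+w],(w*k,h*k),interpolation=cv2.INTER_CUBIC)
cv2.imwrite('pics/z1.png',c(t,130,120,200,150,4))
cv2.imwrite('pics/z2.png',c(t,330,145,150,130,4))
cv2.imwrite('pics/z3.png',c(s,250,40,180,150,4))
```

```text
(no output)
```

View pics/z1.png

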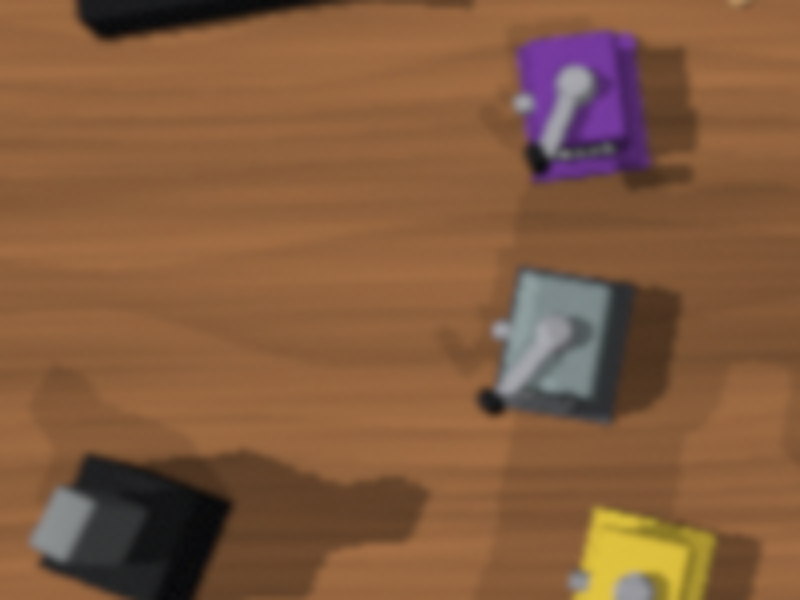

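View pics/z2.png

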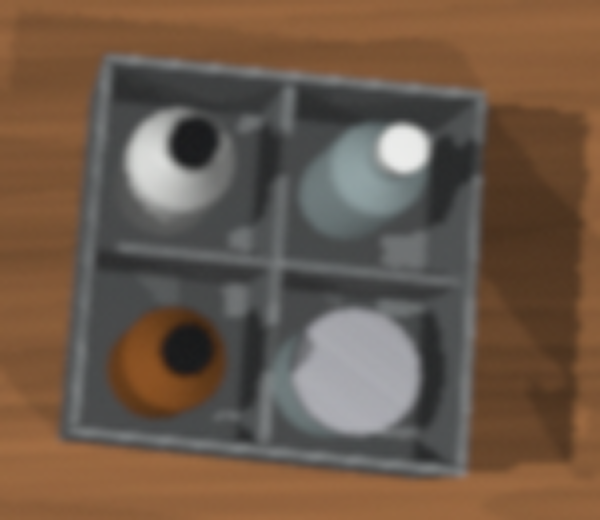

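View pics/z3.png

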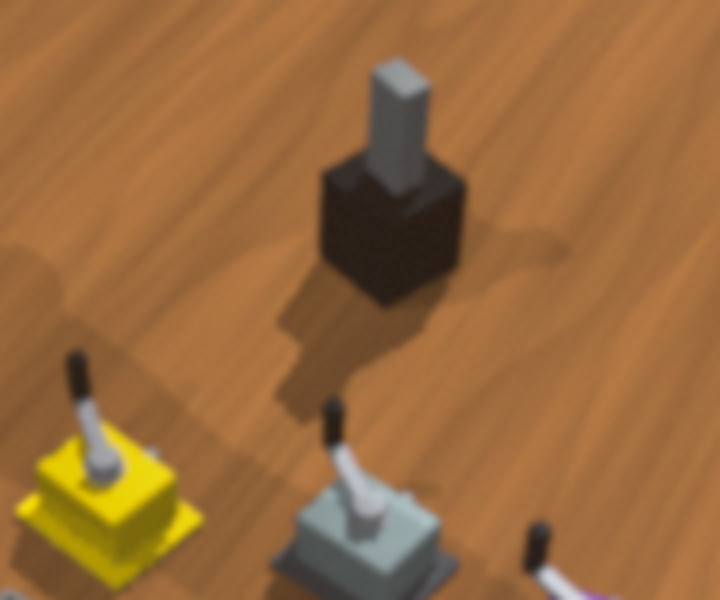

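Run:
```python
from h import *
from scipy.spatial import ConvexHull
t=load('top0'); s=load('scene0')
def tri(u,v):
    A=[];b=[]
    for im,p in((t,u),(s,v)):
        o,d=ray(im,p); d=d/np.linalg.norm(d); M=np.eye(3)-np.outer(d,d); A.append(M); b.append(M@o)
    return np.linalg.lstsq(np.vstack(A),np.hstack(b),rcond=None)[0].round(1)
# masks
def mask(im,x,y,w,h,fn):
    c=im['color'].astype(int); m=np.zeros(c.shape[:2],np.uint8); m[y:y+h,x:x+w]=fn(c)[y:y+h,x:x+w]; 
    n,l,st,ce=cv2.connectedComponentsWithStats(m); i=1+np.argmax(st[1:,4]); return (l==i).astype(np.uint8),ce[i],st[i]
mx=lambda c:c.max(2); mn=lambda c:c.min(2)
# lid top
m,c,st=mask(t,395,210,55,55,lambda c:(mn(c)>140)); cn=max(cv2.findContours(m,0,1)[0],key=len); print('lid top',c,st,cv2.fitEllipse(cv2.convexHull(cn)), cv2.minEnclosingCircle(cn))
e=cv2.minEnclosingCircle(cn)[0]; print(onz(t,e,85))
m,c,st=mask(s,190,230,55,50,lambda c:(mn(c)>130)); cn=max(cv2.findContours(m,0,1)[0],key=len); E=cv2.fitEllipse(cv2.convexHull(cn));print('lid scene',c,st,E); print(onz(s,E[0],85),tri(e,E[0]))
# posts
m,c,st=mask(t,245,210,20,20,lambda c:(mx(c)<60)); print('post top',c,st)
pt=c
m,c2,st2=mask(s,325,135,20,25,lambda c:(mx(c)<75)); print('post sc',c2,st2)
print('post mid tri',tri(pt,c2), onz(t,pt,87.5),onz(s,(333.2,140.5),87.5),tri((252.75,220.25),(333.2,140.8)))
print('hinge',onz(t,(268.75,202.3),56.5),onz(s,(250+366/4,40+500/4),58),tri((268.75,202.3),(250+366/4,40+500/4)))
# head
print('head top',onz(t,(145.5,250.75),155),onz(s,(350.25,59.25),155),tri((145.5,250.75),(350.25,59.25)))
for n,im,pts in(('t',t,[(62,487),(97,497),(67,565),(30,545)]),('s',s,[(398,58),(430,85),(405,98),(372,72)])):
    o=(130,120) if n=='t' else (250,40)
    P=np.array([onz(im,(o[0]+x/4,o[1]+y/4),155) for x,y in pts]); print(P[:,:2].round(1), P.mean(0)); 
    d=np.diff(np.vstack([P,P[:1]]),axis=0)[:,:2]; print(np.hypot(*d.T).round(1), np.degrees(np.arctan2(d[:,1],d[:,0])).round(1))
# counter base corners z=6 top
for nm,P in(('housing top46',[(520,275),(612,288),(595,400),(503,385)]),('base',[(520,268),(635,285),(613,422),(497,405)])):
    Q=np.array([onz(t,(130+x/4,120+y/4),46 if nm[0]=='h' else 6)[:2] for x,y in P]); print(nm,Q.round(0).tolist(),Q.mean(0))
# crate rim
Q=np.array([onz(t,(330+x/4,145+y/4),100)[:2] for x,y in[(108,58),(484,93),(465,473),(65,436)]]);print(Q.round(0).tolist(),Q.mean(0)); d=np.diff(Q,axis=0);print(np.hypot(*d.T),np.degrees(np.arctan2(d[:,1],d[:,0])))
print('bottles a,c,b caps',onz(t,(330+187/4,145+349/4),150),onz(t,(330+193/4,145+142/4),140),onz(t,(330+404/4,145+148/4),145))
# holder top
Q=np.array([onz(t,(130+x/4,120+y/4),75)[:2] for x,y in[(85,455),(231,505)]]);print('holder',Q, np.hypot(*(Q[1]-Q[0])))
```

```text
lid top [418.7862166 237.7862166] [403 223  31  30 711] ((418.429443359375, 237.6708526611328), (29.98008918762207, 30.842504501342773), 120.86161804199219) ((418.41107177734375, 237.9130401611328), 15.551834106445312)
[ 477.951891   -234.39615806   85.        ]
lid scene [217.64763996 256.00768386] [200 240  37  33 911] ((217.8780517578125, 255.93797302246094), (31.160783767700195, 37.312992095947266), 69.0898208618164)
[ 481.33639637 -240.22474993   85.        ] [ 478.  -236.8   77.1]
post top [252.61904762 220.        ] [250 218   6   5  21]
post sc [332.53658537 145.12195122] [331 140   4  11  41]
post mid tri [529.5 144.   67.5] [527.81470957 141.69677507  87.5       ] [531.43642631 140.28090167  87.5       ] [528.8 142.9  82.3]
hinge [573.09662826 107.94818065  56.5       ] [572.84861675 105.88850876  58.        ] [572.7 107.6  56.4]
head top [459.76057928 357.53344817 155.        ] [464.53800675 351.5528419  155.        ] [460.3 360.6 147.5]
[[478.7 358.4]
 [473.  339.6]
 [437.8 354. ]
 [448.7 373.9]] [459.52659153 356.45024195 155.        ]
[19.6 38.  22.7 33.8] [-106.9  157.8   61.4  -27.4]
[[454.1 367.9]
 [484.  353.4]
 [476.2 334. ]
 [446.4 346.9]] [465.16124019 350.58635667 155.        ]
[33.2 20.9 32.5 22.4] [ -25.9 -111.7  156.6   69.9]
housing top46 [[609.0, 130.0], [599.0, 75.0], [531.0, 86.0], [542.0, 140.0]] [570.25607703 107.63893594]
base [[621.0, 135.0], [608.0, 63.0], [522.0, 78.0], [535.0, 150.0]] [571.65560876 106.58541543]
[[661.0, -101.0], [634.0, -316.0], [420.0, -288.0], [445.0, -69.0]] [ 539.97741819 -193.51096955]
[216.04839213 216.65712139 221.32744759] [-97.0045516  172.74233731  83.38007976]
bottles a,c,b caps [ 487.34389691 -131.34858199  150.        ] [ 601.52220439 -141.64299079  140.        ] [ 594.1788396  -255.13241659  145.        ]
holder [[503.18409431 378.14139477]
 [472.36372609 292.77610801]] 90.75862096827238
```

```bash
cat >> h.py <<'E'
from scipy.spatial.transform import Rotation as Ro
def row(x,y,z,yaw=None):
    s=read_state(); R=Ro.from_euler('xyz',s['tool_rot']); p=s['eef_pos']
    d=R.inv().apply(np.array([x,y,z])-p)
    out=dict(zip('xyz',d.round(1)))
    # target: tool y straight down
    cy=s['tool_rot'][2] if yaw is None else yaw
    Rt=Ro.from_euler('xyz',[-np.pi/2,0,cy]); out.update(zip(('ax','ay','az'),(R.inv()*Rt).as_rotvec().round(3)))
    print('clock %.2f'%s['clock'],'pos',p.round(1),'rot',s['tool_rot'].round(3),'F',s['force'].round(1),'w %.1f'%s['width'],'q',s['qpos'].round(2)); print({k:float(v) for k,v in out.items()})
E
python3 -c "
from h import *
row(531.8,184,200,-0.155)"
```

```text
clock 0.10 pos [ 285.3 -583.4  241.5] rot [-1.571  0.002 -1.116] F [0.5 0.3 0.2] w 85.7 q [ 1.05  0.63  0.04  1.52 -0.03  1.   -0.02]
{'x': -581.1, 'y': 42.5, 'z': 558.5, 'ax': -0.001, 'ay': -0.961, 'az': -0.002}
```

```bash
python3 -m jog '[{"x":-291,"y":0,"z":279,"ay":-0.48,"grip":0},{"x":-291,"y":0,"z":279,"ay":-0.48,"grip":0},{"x":-291,"y":0,"z":279,"ay":-0.48,"grip":0},{"x":-291,"y":0,"z":279,"ay":-0.48,"grip":0},{"x":-291,"y":0,"z":279,"ay":-0.48,"grip":0}]'; python3 -c "
from h import *
row(531.8,184,200,-0.155)"
```

```text
clock 0.10 pos [ 285.3 -583.4  241.5] rot [-1.571  0.002 -1.116] F [0.5 0.3 0.2] w 85.7 q [ 1.05  0.63  0.04  1.52 -0.03  1.   -0.02]
{'x': -581.1, 'y': 42.5, 'z': 558.5, 'ax': -0.001, 'ay': -0.961, 'az': -0.002}$[0]: bad value
```

```bash
python3 -m jog '[{"x":-170.0,"y":0,"z":170.0,"ax":0,"ay":-0.45,"az":0,"grip":0},{"x":-170.0,"y":0,"z":170.0,"ax":0,"ay":-0.45,"az":0,"grip":0},{"x":-170.0,"y":0,"z":170.0,"ax":0,"ay":-0.45,"az":0,"grip":0},{"x":-170.0,"y":0,"z":170.0,"ax":0,"ay":-0.45,"az":0,"grip":0},{"x":-170.0,"y":0,"z":170.0,"ax":0,"ay":-0.45,"az":0,"grip":0}]'; python3 -c "
from h import *
row(531.8,184,200,-0.155)"
```

```text
clock: 0.6
eef_pos: [364.1, -353.4, 242.1]
tool_rot: [-1.57, 0.001, -0.664]
force: [1.8, -0.4, 0.4]
width: 12.2
clock 0.60 pos [ 364.1 -353.4  242.1] rot [-1.57e+00  1.00e-03 -6.64e-01] F [ 1.8 -0.4  0.4] w 12.2 q [ 0.79  0.43 -0.1   1.91  0.06  0.81 -0.01]
{'x': -199.3, 'y': 42.9, 'z': 526.5, 'ax': -0.001, 'ay': -0.509, 'az': -0.001}
```

```bash
python3 -m jog '[{"x":-90,"y":0,"z":235,"ax":0,"ay":-0.25,"az":0,"grip":0},{"x":-90,"y":0,"z":235,"ax":0,"ay":-0.25,"az":0,"grip":0},{"x":-90,"y":0,"z":235,"ax":0,"ay":-0.25,"az":0,"grip":0},{"x":-90,"y":0,"z":235,"ax":0,"ay":-0.25,"az":0,"grip":0},{"x":-90,"y":0,"z":235,"ax":0,"ay":-0.25,"az":0,"grip":0}]'; python3 -c "
from h import *
row(531.8,184,200,-0.155)"
```

```text
clock: 1.1
eef_pos: [437.6, -115.9, 242.3]
tool_rot: [-1.571, 0.0, -0.416]
force: [1.1, -0.2, -0.1]
width: -0.1
clock 1.10 pos [ 437.6 -115.9  242.3] rot [-1.571  0.    -0.416] F [ 1.1 -0.2 -0.1] w -0.1 q [ 0.36  0.36 -0.21  2.04  0.11  0.76 -0.34]
{'x': -35.2, 'y': 42.3, 'z': 312.3, 'ax': 0.0, 'ay': -0.261, 'az': -0.0}
```

```bash
python3 -m jog '[{"x":-28,"y":0,"z":245,"ax":0,"ay":-0.2,"az":0,"grip":0},{"x":-28,"y":0,"z":245,"ax":0,"ay":-0.2,"az":0,"grip":0},{"x":-28,"y":0,"z":245,"ax":0,"ay":-0.2,"az":0,"grip":0},{"x":-28,"y":0,"z":245,"ax":0,"ay":-0.2,"az":0,"grip":0},{"x":-28,"y":0,"z":245,"ax":0,"ay":-0.2,"az":0,"grip":0}]'; python3 -c "
from h import *
row(531.8,184,120,-0.155)"
```

```text
clock: 1.6
eef_pos: [511.1, 120.0, 242.2]
tool_rot: [-1.571, 0.0, -0.215]
force: [1.2, -0.4, -0.5]
width: -0.1
clock 1.60 pos [511.1 120.  242.2] rot [-1.571  0.    -0.215] F [ 1.2 -0.4 -0.5] w -0.1 q [-0.08  0.46 -0.29  1.86  0.17  0.85 -0.67]
{'x': 6.6, 'y': 122.2, 'z': 67.0, 'ax': -0.0, 'ay': -0.06, 'az': -0.0}
```

```bash
python3 -m jog '[{"x":4,"y":0,"z":40,"ax":0,"ay":-0.06,"az":0,"grip":0},{"x":7,"y":20,"z":67,"ax":0,"ay":-0.06,"az":0,"grip":0},{"x":7,"y":65,"z":67,"ax":0,"ay":-0.06,"az":0,"grip":0},{"x":7,"y":110,"z":67,"ax":0,"ay":-0.06,"az":0,"grip":0},{"x":7,"y":122,"z":67,"ax":0,"ay":-0.06,"az":0,"grip":0}]'; python3 -c "
from h import *
row(531.8,184,73,-0.155)
t=snap('top','top1'); s=snap('scene','sc1')
p=read_state()['eef_pos']; tip=p-[0,0,11]
print(proj(t,tip),proj(s,tip))
t=t['color'][:,:,::-1]; s=s['color'][:,:,::-1]
def c(im,x,y,w,h,k): return cv2.resize(im[y:y+h,x:x+w],(w*k,h*k),interpolation=cv2.INTER_CUBIC)
cv2.imwrite('pics/z4.png',np.hstack([c(t,170,150,130,130,3),c(s,290,80,130,130,3)]))
"
```

```text
clock: 2.1
eef_pos: [528.8, 180.3, 116.0]
tool_rot: [-1.575, 0.008, -0.155]
force: [-1.2, -0.4, 0.2]
width: 0.0
clock 2.10 pos [528.8 180.3 116. ] rot [-1.575  0.008 -0.155] F [-1.2 -0.4  0.2] w 0.0 q [-0.22  0.68 -0.24  1.87  0.27  0.62 -0.79]
{'x': 2.7, 'y': 42.9, 'z': 4.3, 'ax': 0.005, 'ay': -0.0, 'az': -0.008}
[233.76350391 218.0027617 ] [341.38797863 123.55110538]
```

View pics/z4.png

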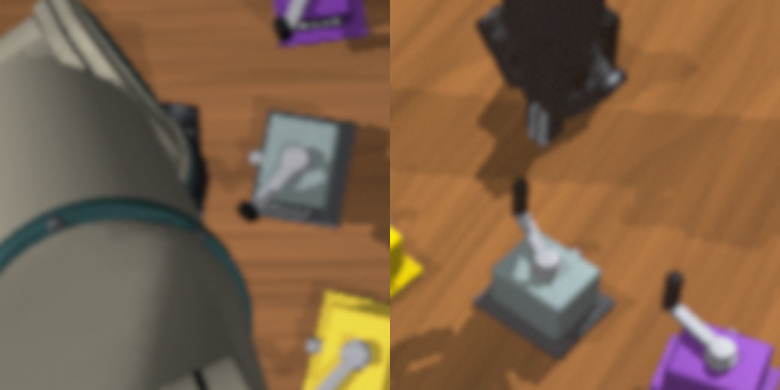

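```bash
python3 -m jog '[{"x":0,"y":14,"z":0,"ax":0.005,"ay":0,"az":-0.008,"grip":0},{"x":0,"y":28,"z":0,"ax":0.005,"ay":0,"az":-0.008,"grip":0},{"x":0,"y":38,"z":0,"ax":0.005,"ay":0,"az":-0.008,"grip":0},{"x":0,"y":38,"z":0,"ax":0.005,"ay":0,"az":-0.008,"grip":0}]'; python3 -c "
from h import *
row(525.7,145,75,-0.155)
t=snap('top','top2'); s=snap('scene','sc2')
p=read_state()['eef_pos']; tip=p-[0,0,11]
print(proj(s,tip))
t=t['color'][:,:,::-1]; s=s['color'][:,:,::-1]
def c(im,x,y,w,h,k): return cv2.resize(im[y:y+h,x:x+w],(w*k,h*k),interpolation=cv2.INTER_CUBIC)
cv2.imwrite('pics/z5.png',np.hstack([c(t,170,150,130,130,3),c(s,290,80,130,130,3)]))
"
```

```text
clock: 2.6
eef_pos: [531.9, 181.3, 81.9]
tool_rot: [-1.567, -0.007, -0.156]
force: [0.8, -0.0, -0.6]
width: -0.3
clock 2.60 pos [531.9 181.3  81.9] rot [-1.567 -0.007 -0.156] F [ 0.8 -0.  -0.6] w -0.3 q [-0.24  0.73 -0.22  1.9   0.29  0.53 -0.81]
{'x': -0.5, 'y': 6.7, 'z': -36.9, 'ax': -0.004, 'ay': -0.001, 'az': 0.007}
[341.4910521  134.34106503]
```

View pics/z5.png

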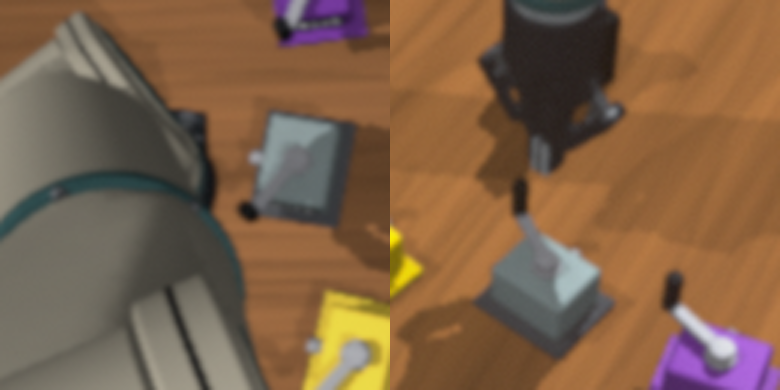

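```bash
python3 -m jog '[{"x":0,"y":8,"z":-10,"ax":-0.003,"ay":0,"az":0.006,"grip":0},{"x":0,"y":8,"z":-20,"ax":-0.003,"ay":0,"az":0.006,"grip":0},{"x":0,"y":8,"z":-32,"ax":-0.003,"ay":0,"az":0.006,"grip":0},{"x":0,"y":8,"z":-44,"ax":-0.003,"ay":0,"az":0.006,"grip":0},{"x":0,"y":8,"z":-50,"ax":-0.003,"ay":0,"az":0.006,"grip":0}]'; python3 -c "
from h import *
row(519.6,106,75,-0.155)
t=snap('top','top3'); s=snap('scene','sc3')
t=t['color'][:,:,::-1]; s=s['color'][:,:,::-1]
def c(im,x,y,w,h,k): return cv2.resize(im[y:y+h,x:x+w],(w*k,h*k),interpolation=cv2.INTER_CUBIC)
cv2.imwrite('pics/z6.png',np.hstack([c(t,190,150,130,130,3),c(s,290,80,130,130,3)]))
"
```

```text
clock: 3.2
eef_pos: [523.9, 130.6, 74.2]
tool_rot: [-1.569, -0.001, -0.158]
force: [-2.2, 2.0, 0.5]
width: 0.4
clock 3.20 pos [523.9 130.6  74.2] rot [-1.569e+00 -1.000e-03 -1.580e-01] F [-2.2  2.   0.5] w 0.4 q [-0.15  0.73 -0.22  1.96  0.31  0.49 -0.75]
{'x': -0.4, 'y': -0.8, 'z': -24.9, 'ax': -0.001, 'ay': -0.003, 'az': 0.001}
```

View pics/z6.png

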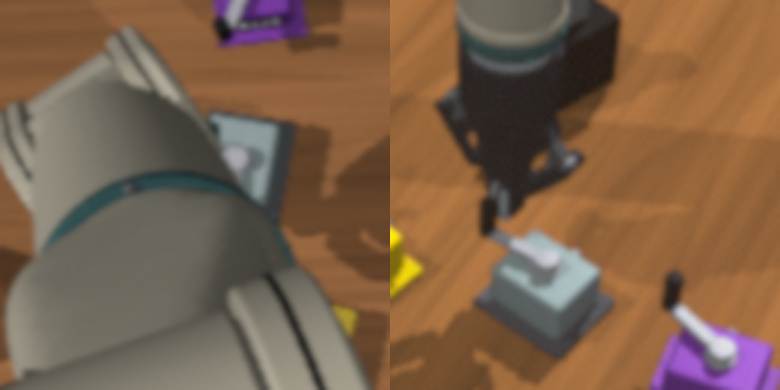

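Pushing works: the lever has swung about halfway (post now near scene pixel (452,152)/crop (487,215)). I'll continue to the stop.

```bash
python3 -m jog '[{"x":0,"y":0,"z":-8,"ax":0,"ay":0,"az":0,"grip":0},{"x":0,"y":0,"z":-16,"ax":0,"ay":0,"az":0,"grip":0},{"x":0,"y":0,"z":-22,"ax":0,"ay":0,"az":0,"grip":0},{"x":0,"y":0,"z":-24,"ax":0,"ay":0,"az":0,"grip":0}]'; python3 -c "
from h import *
row(519.6,103,75,-0.155)
s=snap('scene','sc4')
s=s['color'][:,:,::-1]
def c(im,x,y,w,h,k): return cv2.resize(im[y:y+h,x:x+w],(w*k,h*k),interpolation=cv2.INTER_CUBIC)
cv2.imwrite('pics/z7.png',c(s,290,80,130,130,4))
"
```

```text
clock: 3.7
eef_pos: [522.7, 108.2, 74.4]
tool_rot: [-1.567, -0.006, -0.157]
force: [3.5, 4.6, -1.3]
width: -0.1
clock 3.70 pos [522.7 108.2  74.4] rot [-1.567 -0.006 -0.157] F [ 3.5  4.6 -1.3] w -0.1 q [-0.11  0.72 -0.22  1.98  0.32  0.47 -0.72]
{'x': -2.2, 'y': -0.6, 'z': -5.6, 'ax': -0.004, 'ay': -0.002, 'az': 0.006}
```

View pics/z7.png

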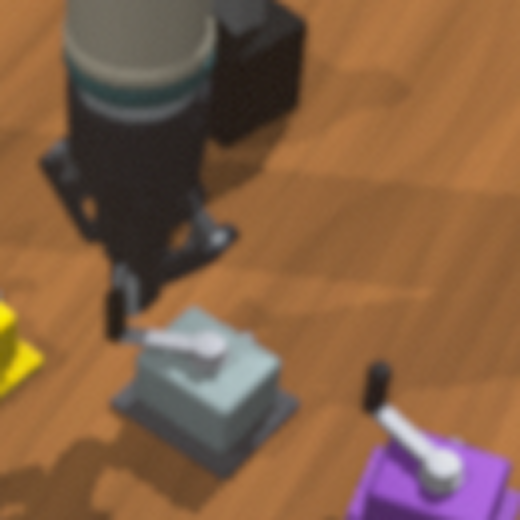

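```bash
python3 -m jog '[{"x":0,"y":0,"z":-4,"ax":0,"ay":0,"az":0,"grip":0},{"x":0,"y":0,"z":-6,"ax":0,"ay":0,"az":0,"grip":0},{"x":0,"y":0,"z":-6,"ax":0,"ay":0,"az":0,"grip":0}]'; python3 -c "
from h import *
row(519.6,103,75,-0.155)
"
```

```text
clock: 4.05
eef_pos: [522.5, 107.2, 74.6]
tool_rot: [-1.561, -0.007, -0.153]
force: [4.6, 11.5, -3.9]
width: 0.2
clock 4.05 pos [522.5 107.2  74.6] rot [-1.561 -0.007 -0.153] F [ 4.6 11.5 -3.9] w 0.2 q [-0.1   0.72 -0.22  1.98  0.32  0.46 -0.72]
{'x': -2.2, 'y': -0.5, 'z': -4.6, 'ax': -0.01, 'ay': 0.002, 'az': 0.007}
```

```bash
python3 -m jog '[{"x":0,"y":0,"z":-4,"ax":0,"ay":0,"az":0,"grip":0},{"x":0,"y":0,"z":-4,"ax":0,"ay":0,"az":0,"grip":0}]'; python3 -c "
from h import *
row(519.6,103,75,-0.155)
s=snap('scene','sc5'); f=load('sc4')
# lever direction: post base vs hinge
s=s['color'][:,:,::-1]
def c(im,x,y,w,h,k): return cv2.resize(im[y:y+h,x:x+w],(w*k,h*k),interpolation=cv2.INTER_CUBIC)
cv2.imwrite('pics/z8.png',c(s,290,80,130,130,4))
"
```

```text
clock: 4.25
eef_pos: [522.5, 106.8, 74.7]
tool_rot: [-1.556, -0.009, -0.151]
force: [3.9, 16.9, -5.5]
width: 0.1
clock 4.25 pos [522.5 106.8  74.7] rot [-1.556 -0.009 -0.151] F [ 3.9 16.9 -5.5] w 0.1 q [-0.1   0.72 -0.23  1.99  0.32  0.46 -0.71]
{'x': -2.3, 'y': -0.4, 'z': -4.1, 'ax': -0.015, 'ay': 0.004, 'az': 0.009}
```

View pics/z8.png

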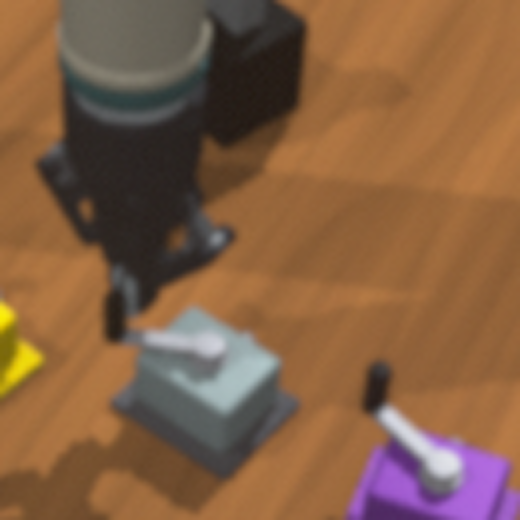

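```bash
python3 -m jog '[{"x":0,"y":0,"z":15,"ax":-0.015,"ay":0,"az":0.009,"grip":0},{"x":0,"y":0,"z":33,"ax":-0.015,"ay":0,"az":0.009,"grip":0},{"x":0,"y":0,"z":53,"ax":-0.015,"ay":0,"az":0.009,"grip":0},{"x":0,"y":-3,"z":78,"ax":-0.015,"ay":0,"az":0.009,"grip":0},{"x":0,"y":-30,"z":95,"ax":-0.015,"ay":0,"az":0.009,"grip":0}]'; python3 -c "
from h import *
row(462,354,210,1.12)
s=snap('scene','sc6')
print(proj(s,(520.2,88.4,87.5)))
s=s['color'][:,:,::-1]
def c(im,x,y,w,h,k): return cv2.resize(im[y:y+h,x:x+w],(w*k,h*k),interpolation=cv2.INTER_CUBIC)
cv2.imwrite('pics/z9.png',c(s,290,80,130,130,4))
"
```

```text
clock: 4.8
eef_pos: [531.2, 191.9, 101.9]
tool_rot: [-1.589, 0.014, -0.155]
force: [0.8, -0.0, 0.2]
width: -0.1
clock 4.80 pos [531.2 191.9 101.9] rot [-1.589  0.014 -0.155] F [ 0.8 -0.   0.2] w -0.1 q [-0.25  0.72 -0.23  1.85  0.27  0.62 -0.81]
{'x': -94.9, 'y': -109.5, 'z': 147.5, 'ax': 0.007, 'ay': -1.275, 'az': -0.023}
[318.19519736 153.03606652]
```

View pics/z9.png

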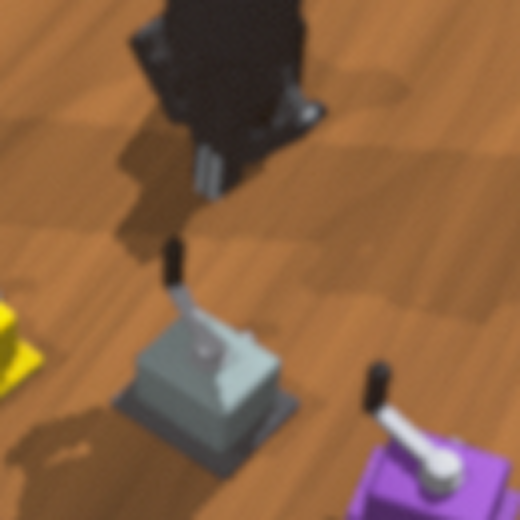

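```bash
python3 -m jog '[{"x":0,"y":-40,"z":0,"ax":0.008,"ay":-0.1,"az":-0.013,"grip":85},{"x":0,"y":-85,"z":10,"ax":0.008,"ay":0.1,"az":-0.013,"grip":85},{"x":-10,"y":-115,"z":40,"ax":0.008,"ay":0.2,"az":-0.013,"grip":85},{"x":-40,"y":-118,"z":80,"ax":0.008,"ay":0.275,"az":-0.013,"grip":85},{"x":-70,"y":-118,"z":115,"ax":0.008,"ay":0.275,"az":-0.013,"grip":85}]'; python3 -c "
from h import *
row(462,354,210,-0.43)"
```

```text
clock: 5.35
eef_pos: [484.0, 318.5, 222.7]
tool_rot: [-1.575, -0.011, -0.436]
force: [0.6, 0.4, 0.6]
width: 72.1
clock 5.35 pos [484.  318.5 222.7] rot [-1.575 -0.011 -0.436] F [0.6 0.4 0.6] w 72.1 q [-0.51  0.55 -0.2   1.74  0.15  0.86 -1.21]
{'x': -35.1, 'y': 12.2, 'z': 22.9, 'ax': 0.004, 'ay': -0.006, 'az': 0.011}
```

```bash
python3 -m jog '[{"x":-20,"y":0,"z":13,"ax":0.004,"ay":0,"az":0.011,"grip":85},{"x":-35,"y":5,"z":23,"ax":0.004,"ay":0,"az":0.011,"grip":85},{"x":-35,"y":10,"z":23,"ax":0.004,"ay":0,"az":0.011,"grip":85},{"x":-35,"y":10,"z":23,"ax":0.004,"ay":0,"az":0.011,"grip":85}]'; python3 -c "
from h import *
row(462,354,114,-0.43)
t=snap('top','top7');s=snap('scene','sc7')
s=s['color'][:,:,::-1];t=t['color'][:,:,::-1]
def c(im,x,y,w,h,k): return cv2.resize(im[y:y+h,x:x+w],(w*k,h*k),interpolation=cv2.INTER_CUBIC)
cv2.imwrite('pics/z10.png',np.hstack([c(t,100,190,130,130,3),c(s,290,20,130,130,3)]))
"
```

```text
clock: 5.75
eef_pos: [461.7, 351.4, 209.6]
tool_rot: [-1.575, 0.002, -0.432]
force: [1.1, -0.4, 0.7]
width: 84.9
clock 5.75 pos [461.7 351.4 209.6] rot [-1.575  0.002 -0.432] F [ 1.1 -0.4  0.7] w 84.9 q [-0.57  0.57 -0.2   1.74  0.15  0.84 -1.27]
{'x': -0.6, 'y': 95.6, 'z': 3.0, 'ax': 0.005, 'ay': -0.002, 'az': -0.002}
```

View pics/z10.png

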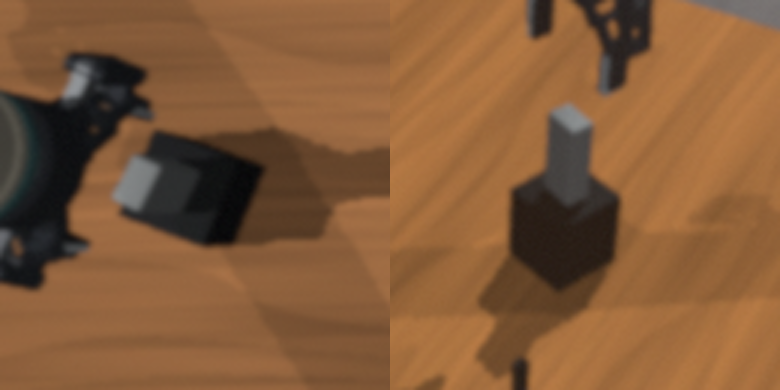

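```bash
python3 -m jog '[{"x":0,"y":25,"z":2,"ax":0.005,"ay":0,"az":0,"grip":85},{"x":0,"y":50,"z":2,"ax":0.005,"ay":0,"az":0,"grip":85},{"x":0,"y":72,"z":2,"ax":0.005,"ay":0,"az":0,"grip":85},{"x":0,"y":75,"z":2,"ax":0.005,"ay":0,"az":0,"grip":85}]'; python3 -c "
from h import *
row(462,354,114,-0.43)
t=snap('top','top8');s=snap('scene','sc8')
s=s['color'][:,:,::-1];t=t['color'][:,:,::-1]
def c(im,x,y,w,h,k): return cv2.resize(im[y:y+h,x:x+w],(w*k,h*k),interpolation=cv2.INTER_CUBIC)
cv2.imwrite('pics/z11.png',np.hstack([c(t,100,190,130,130,3),c(s,290,20,130,130,3)]))
"
```

```text
clock: 6.25
eef_pos: [461.9, 352.6, 133.4]
tool_rot: [-1.572, 0.004, -0.433]
force: [-1.0, -0.3, 0.1]
width: 85.0
clock 6.25 pos [461.9 352.6 133.4] rot [-1.572  0.004 -0.433] F [-1.  -0.3  0.1] w 85.0 q [-0.58  0.68 -0.18  1.81  0.18  0.68 -1.3 ]
{'x': -0.4, 'y': 19.4, 'z': 1.3, 'ax': 0.001, 'ay': -0.003, 'az': -0.004}
```

View pics/z11.png

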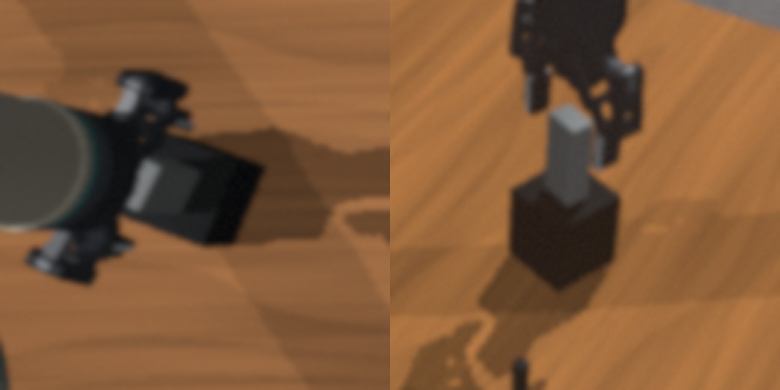

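```bash
python3 -m jog '[{"x":0,"y":12,"z":0,"ax":0.001,"ay":0,"az":-0.004,"grip":85},{"x":0,"y":17,"z":0,"ax":0.001,"ay":0,"az":-0.004,"grip":85},{"x":0,"y":17,"z":0,"ax":0.001,"ay":0,"az":-0.004,"grip":50},{"x":0,"y":17,"z":0,"ax":0.001,"ay":0,"az":-0.004,"grip":44},{"x":0,"y":17,"z":0,"ax":0.001,"ay":0,"az":-0.004,"grip":40}]'; python3 -c "
from h import *
row(462,354,116,-0.43)
t=snap('top','top9');s=snap('scene','sc9')
s=s['color'][:,:,::-1];t=t['color'][:,:,::-1]
def c(im,x,y,w,h,k): return cv2.resize(im[y:y+h,x:x+w],(w*k,h*k),interpolation=cv2.INTER_CUBIC)
cv2.imwrite('pics/z12.png',np.hstack([c(t,100,190,130,130,3),c(s,290,20,130,130,3)]))
"
```

```text
clock: 6.85
eef_pos: [462.3, 355.9, 119.1]
tool_rot: [-1.565, -0.002, -0.431]
force: [-0.2, -0.8, 0.5]
width: 43.6
clock 6.85 pos [462.3 355.9 119.1] rot [-1.565 -0.002 -0.431] F [-0.2 -0.8  0.5] w 43.6 q [-0.59  0.69 -0.17  1.82  0.19  0.64 -1.31]
{'x': 0.5, 'y': 3.1, 'z': -1.9, 'ax': -0.006, 'ay': -0.001, 'az': 0.002}
```

View pics/z12.png

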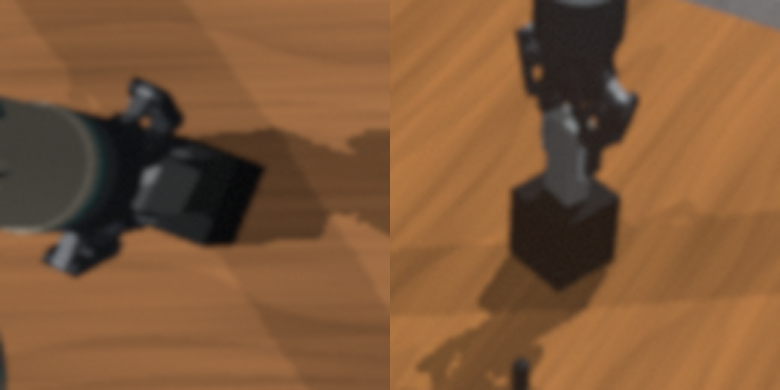

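```bash
python3 -m jog '[{"x":0.5,"y":0,"z":-1.5,"ax":-0.006,"ay":0,"az":0.002,"grip":41},{"x":0.5,"y":0,"z":-1.5,"ax":-0.006,"ay":0,"az":0.002,"grip":38},{"x":0.5,"y":0,"z":-1.5,"ax":-0.006,"ay":0,"az":0.002,"grip":36}]'; python3 -c "
from h import *
row(462,354,116,-0.43)"
```

```text
clock: 7.25
eef_pos: [461.7, 354.3, 118.8]
tool_rot: [-1.572, 0.001, -0.431]
force: [-1.9, 0.7, 0.9]
width: 36.2
clock 7.25 pos [461.7 354.3 118.8] rot [-1.572e+00  1.000e-03 -4.310e-01] F [-1.9  0.7  0.9] w 36.2 q [-0.59  0.7  -0.17  1.82  0.19  0.65 -1.31]
{'x': 0.5, 'y': 2.8, 'z': -0.2, 'ax': 0.001, 'ay': -0.001, 'az': -0.001}
```

```bash
python3 -m jog '[{"x":0,"y":0,"z":0,"ax":0,"ay":0,"az":0,"grip":28},{"x":0,"y":0,"z":0,"ax":0,"ay":0,"az":0,"grip":20},{"x":0,"y":0,"z":0,"ax":0,"ay":0,"az":0,"grip":20},{"x":0,"y":0,"z":0,"ax":0,"ay":0,"az":0,"grip":20}]'; python3 -c "
from h import *
row(462,354,118,-0.43)"
```

```text
clock: 7.65
eef_pos: [461.7, 354.4, 118.9]
tool_rot: [-1.571, 0.001, -0.431]
force: [-2.4, 0.9, 3.9]
width: 35.4
clock 7.65 pos [461.7 354.4 118.9] rot [-1.571e+00  1.000e-03 -4.310e-01] F [-2.4  0.9  3.9] w 35.4 q [-0.59  0.7  -0.17  1.82  0.19  0.65 -1.31]
{'x': 0.5, 'y': 0.9, 'z': -0.2, 'ax': 0.001, 'ay': -0.001, 'az': -0.001}
```

```bash
python3 -m jog '[{"x":0,"y":-8,"z":0,"ax":0,"ay":0,"az":0,"grip":20},{"x":0,"y":-20,"z":0,"ax":0,"ay":0,"az":0,"grip":20},{"x":0,"y":-36,"z":0,"ax":0,"ay":0,"az":0,"grip":20},{"x":0,"y":-54,"z":0,"ax":0,"ay":0,"az":0,"grip":20},{"x":0,"y":-72,"z":0,"ax":0,"ay":0,"az":0,"grip":20}]'; python3 -c "
from h import *
row(462,354,318,-0.43)"
```

```text
clock: 8.15
eef_pos: [462.4, 353.8, 192.1]
tool_rot: [-1.571, -0.0, -0.431]
force: [0.4, 0.2, -2.0]
width: 35.2
clock 8.15 pos [462.4 353.8 192.1] rot [-1.571 -0.    -0.431] F [ 0.4  0.2 -2. ] w 35.2 q [-0.57  0.6  -0.2   1.76  0.16  0.8  -1.28]
{'x': -0.4, 'y': -125.9, 'z': -0.1, 'ax': 0.001, 'ay': -0.001, 'az': 0.0}
```

```bash
python3 -m jog '[{"x":0,"y":-22,"z":0,"ax":0,"ay":0,"az":0,"grip":20},{"x":0,"y":-50,"z":0,"ax":0,"ay":0,"az":0,"grip":20},{"x":0,"y":-80,"z":0,"ax":0,"ay":0,"az":0,"grip":20},{"x":0,"y":-108,"z":0,"ax":0,"ay":0,"az":0,"grip":20},{"x":0,"y":-122,"z":0,"ax":0,"ay":0,"az":0,"grip":20}]'; python3 -c "
from h import *
row(480,-237,316,-0.43)
t=snap('top','top10');s=snap('scene','sc10')"
```

```text
clock: 8.65
eef_pos: [463.6, 354.3, 316.5]
tool_rot: [-1.567, -0.003, -0.432]
force: [0.2, -0.4, -2.1]
width: 35.7
clock 8.65 pos [463.6 354.3 316.5] rot [-1.567 -0.003 -0.432] F [ 0.2 -0.4 -2.1] w 35.7 q [-0.56  0.46 -0.22  1.61  0.11  1.08 -1.24]
{'x': 262.5, 'y': -0.6, 'z': -530.1, 'ax': -0.004, 'ay': -0.002, 'az': 0.003}
```

View pics/sc10.png

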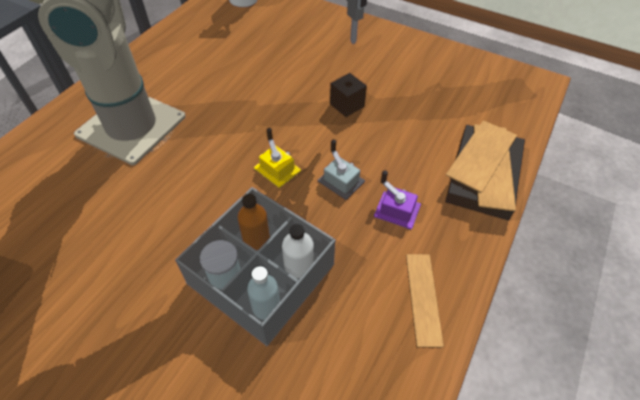

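```bash
python3 -m jog '[{"x":8,"y":0,"z":-17,"ax":-0.004,"ay":0,"az":0.003,"grip":20},{"x":24,"y":0,"z":-48,"ax":-0.004,"ay":0,"az":0.003,"grip":20},{"x":42,"y":0,"z":-84,"ax":-0.004,"ay":0,"az":0.003,"grip":20},{"x":60,"y":0,"z":-120,"ax":-0.004,"ay":0,"az":0.003,"grip":20},{"x":76,"y":0,"z":-154,"ax":-0.004,"ay":0,"az":0.003,"grip":20}]'; python3 -m jog '[{"x":17,"y":0,"z":-34,"ax":0,"ay":0,"az":0,"grip":20},{"x":34,"y":0,"z":-68,"ax":0,"ay":0,"az":0,"grip":20},{"x":51,"y":0,"z":-102,"ax":0,"ay":0,"az":0,"grip":20},{"x":68,"y":0,"z":-136,"ax":0,"ay":0,"az":0,"grip":20},{"x":84,"y":0,"z":-168,"ax":0,"ay":0,"az":0,"grip":20}]'; python3 -c "
from h import *
row(480,-237,316,-0.43)"
```

```text
clock: 9.25
eef_pos: [465.9, 178.6, 311.6]
tool_rot: [-1.579, 0.005, -0.433]
force: [0.1, 0.9, -1.4]
width: 35.5
clock: 9.75
eef_pos: [471.2, -8.5, 312.3]
tool_rot: [-1.578, 0.006, -0.433]
force: [0.7, -0.3, -1.6]
width: 35.1
clock 9.75 pos [471.2  -8.5 312.3] rot [-1.578  0.006 -0.433] F [ 0.7 -0.3 -1.6] w 35.1 q [ 0.06  0.29 -0.13  1.89  0.05  0.97 -0.53]
{'x': 103.8, 'y': -2.8, 'z': -203.7, 'ax': 0.007, 'ay': -0.003, 'az': -0.006}
```

```bash
python3 -m jog '[{"x":16,"y":0,"z":-32,"ax":0.007,"ay":0,"az":-0.006,"grip":20},{"x":32,"y":0,"z":-64,"ax":0.007,"ay":0,"az":-0.006,"grip":20},{"x":48,"y":0,"z":-96,"ax":0.007,"ay":0,"az":-0.006,"grip":20},{"x":64,"y":0,"z":-128,"ax":0.007,"ay":0,"az":-0.006,"grip":20},{"x":78,"y":0,"z":-156,"ax":0.007,"ay":0,"az":-0.006,"grip":20}]'; python3 -m jog '[{"x":10,"y":0,"z":-20,"ax":0,"ay":0,"az":0,"grip":20},{"x":19,"y":0,"z":-36,"ax":0,"ay":0,"az":0,"grip":20},{"x":23,"y":0,"z":-44,"ax":0,"ay":0,"az":0,"grip":20},{"x":23,"y":0,"z":-44,"ax":0,"ay":0,"az":0,"grip":20}]'; python3 -c "
from h import *
row(480,-237,250,-0.43)
t=snap('top','top11');s=snap('scene','sc11')
s=s['color'][:,:,::-1];t=t['color'][:,:,::-1]
def c(im,x,y,w,h,k): return cv2.resize(im[y:y+h,x:x+w],(w*k,h*k),interpolation=cv2.INTER_CUBIC)
cv2.imwrite('pics/z13.png',np.hstack([c(t,340,150,130,130,3),c(s,170,130,130,130,3)]))
"
```

```text
clock: 10.25
eef_pos: [476.4, -182.5, 312.7]
tool_rot: [-1.57, 0.0, -0.434]
force: [0.7, -1.3, -1.3]
width: 35.4
clock: 10.65
eef_pos: [479.7, -230.7, 312.8]
tool_rot: [-1.569, -0.0, -0.434]
force: [-0.5, 0.7, -1.8]
width: 35.7
clock 10.65 pos [ 479.7 -230.7  312.8] rot [-1.569 -0.    -0.434] F [-0.5  0.7 -1.8] w 35.7 q [ 0.43  0.38 -0.05  1.75  0.02  1.01 -0.06]
{'x': 2.9, 'y': 62.8, 'z': -5.7, 'ax': -0.001, 'ay': -0.004, 'az': 0.0}
```

View pics/z13.png

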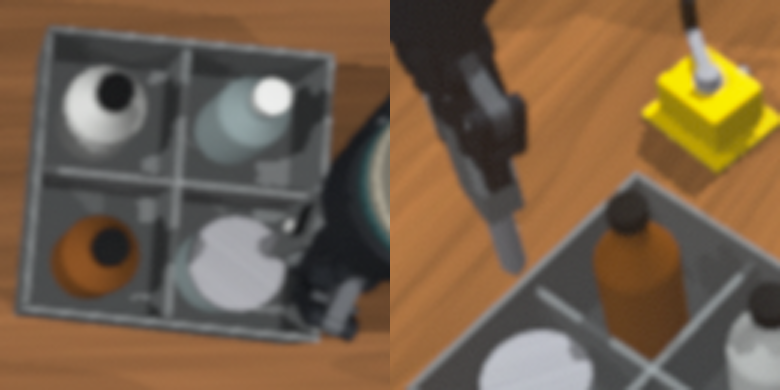

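View pics/sc11.png

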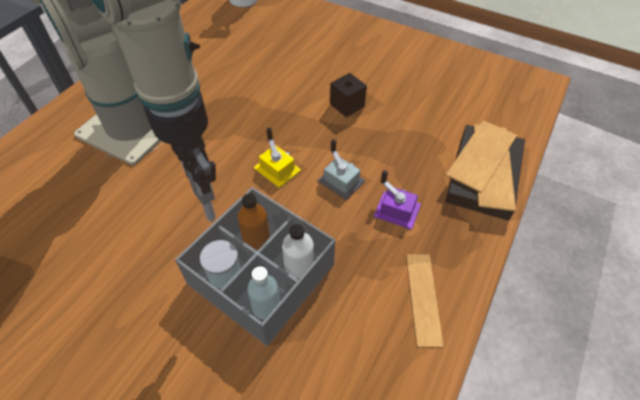

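Run:
```python
from h import *
t=load('top11');s=load('sc11')
p=np.array([479.7,-230.7,198.9])
print(proj(s,p),proj(t,p), onz(s,(211.7,220.3),198.9))
print('lid',proj(s,[479.6,-237,85]),proj(s,[479.7,-230.7,100]))
def lid(n,box,th):
    im=load(n);x,y,w,h=box;c=im['color'][y:y+h,x:x+w].min(2)
```

```text
[209.68628011 219.17290652] [430.00886587 232.61140191] [ 484.23591711 -230.88148082  198.9       ]
lid [218.15825138 254.28673436] [218.89210997 247.91841243]
```

```bash
python3 -m jog '[{"x":0.5,"y":12,"z":-3,"ax":0,"ay":0,"az":0,"grip":20},{"x":1.5,"y":28,"z":-6,"ax":0,"ay":0,"az":0,"grip":20},{"x":1.5,"y":46,"z":-6,"ax":0,"ay":0,"az":0,"grip":20},{"x":1.5,"y":60,"z":-6,"ax":0,"ay":0,"az":0,"grip":20},{"x":1.5,"y":64,"z":-6,"ax":0,"ay":0,"az":0,"grip":20}]';python3 -m jog '[{"x":0,"y":0,"z":0,"ax":0,"ay":0,"az":0,"grip":20}]'
cat > look.py <<'E'
import sys
from h import *
n=sys.argv[1]
t=snap('top','top'+n);s=snap('scene','sc'+n)
row(478,-237,214,-0.43)
p=read_state()['eef_pos']-[0,0,113.9]; print('nose pred',p.round(1),proj(t,p),proj(s,p))
s=s['color'][:,:,::-1];t=t['color'][:,:,::-1]
def c(im,x,y,w,h,k): return cv2.resize(im[y:y+h,x:x+w],(w*k,h*k),interpolation=cv2.INTER_CUBIC)
cv2.imwrite('pics/z%s.png'%n,np.hstack([c(t,380,190,80,80,5),c(s,180,200,80,80,5)]))
E
python3 look.py 14
```

```text
clock: 11.25
eef_pos: [479.0, -233.7, 247.6]
tool_rot: [-1.568, 0.001, -0.429]
force: [-0.2, 0.5, -1.6]
width: 35.5
clock: 11.35
eef_pos: [479.8, -234.3, 248.9]
tool_rot: [-1.568, -0.001, -0.43]
force: [-0.7, -0.7, -1.7]
width: 35.2
clock 11.45 pos [ 480.6 -234.9  250.1] rot [-1.568 -0.003 -0.43 ] F [ 0.3  0.2 -0.8] w 35.6 q [ 0.44  0.45 -0.05  1.83  0.03  0.86 -0.05]
{'x': -1.6, 'y': 36.1, 'z': -3.1, 'ax': -0.002, 'ay': -0.0, 'az': 0.003}
nose pred [ 480.6 -234.9  136.2] [424.20532051 234.8032089 ] [214.7416795  239.85135189]
```

View pics/z14.png

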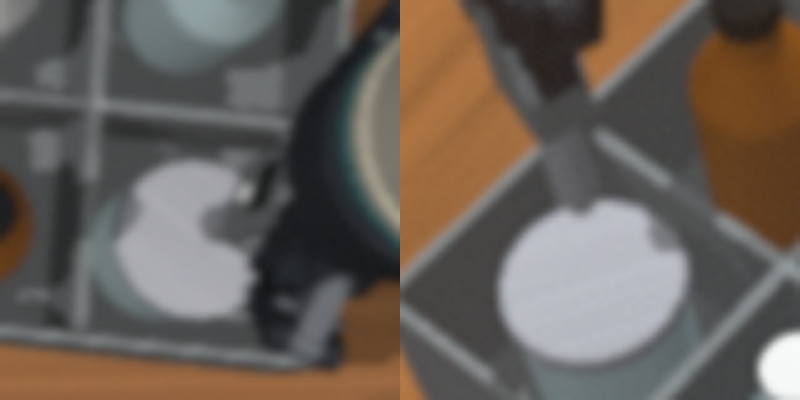

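```bash
python3 - <<'E'
from h import *
t=load('top14');s=load('sc14')
print(onz(s,(216.5,255),85),onz(t,(418.4,237.8),85),onz(t,(419.3,238.6),85))
E
python3 -m jog '[{"x":-1,"y":8,"z":-2,"ax":-0.002,"ay":0,"az":0.003,"grip":20},{"x":-1.5,"y":16,"z":-3,"ax":-0.002,"ay":0,"az":0.003,"grip":20},{"x":-1.5,"y":22,"z":-3,"ax":-0.002,"ay":0,"az":0.003,"grip":20},{"x":-1.5,"y":24,"z":-3,"ax":-0.002,"ay":0,"az":0.003,"grip":20},{"x":-1.5,"y":24,"z":-3,"ax":-0.002,"ay":0,"az":0.003,"grip":20}]';python3 -m jog '[{"x":0,"y":0,"z":0,"ax":0,"ay":0,"az":0,"grip":20}]'; python3 look.py 15
```

```text
[ 477.75342665 -239.85638284   85.        ] [ 478.20824735 -234.38792805   85.        ] [ 476.34954272 -236.30322531   85.        ]
clock: 11.95
eef_pos: [477.5, -237.0, 225.2]
tool_rot: [-1.571, 0.001, -0.431]
force: [-0.3, 0.5, -0.4]
width: 35.5
clock: 12.05
eef_pos: [477.8, -237.2, 225.8]
tool_rot: [-1.57, 0.0, -0.431]
force: [0.3, -0.6, -0.9]
width: 35.2
clock 12.15 pos [ 477.9 -237.2  226. ] rot [-1.57  -0.    -0.431] F [-0.1 -0.8 -2. ] w 35.5 q [ 0.44  0.48 -0.05  1.86  0.03  0.8  -0.05]
{'x': -0.0, 'y': 12.0, 'z': 0.2, 'ax': -0.0, 'ay': -0.001, 'az': 0.0}
nose pred [ 477.9 -237.2  112.1] [422.61239829 236.92219729] [215.02596102 246.8565853 ]
```

View pics/z15.png

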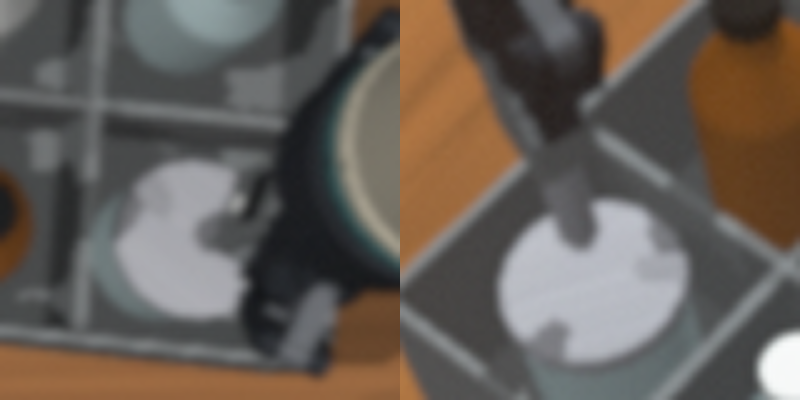

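```bash
python3 -m jog '[{"x":0,"y":5,"z":-0.5,"ax":0,"ay":0,"az":0,"grip":20},{"x":0,"y":9,"z":-0.5,"ax":0,"ay":0,"az":0,"grip":20},{"x":0,"y":12,"z":-0.5,"ax":0,"ay":0,"az":0,"grip":20},{"x":0,"y":12,"z":-0.5,"ax":0,"ay":0,"az":0,"grip":20},{"x":0,"y":12,"z":-0.5,"ax":0,"ay":0,"az":0,"grip":20}]';python3 -m jog '[{"x":0,"y":0,"z":0,"ax":0,"ay":0,"az":0,"grip":20},{"x":0,"y":0,"z":0,"ax":0,"ay":0,"az":0,"grip":20}]'; sed -i 's/380,190,80,80,5/395,210,50,50,8/; s/180,200,80,80,5/193,225,50,50,8/' look.py; python3 look.py 16
python3 - <<'E'
from h import *
# full-lid centre in latest scene image: bright mask hull ellipse
for n,box in(('sc16',(190,230,55,50)),('sc0',0),):
    pass
s=load('sc16');c=s['color'].astype(int);m=np.zeros((400,640),np.uint8);m[230:280,190:245]=(c.min(2)>130)[230:280,190:245]
cn=max(cv2.findContours(m,0,1)[0],key=len);h=cv2.convexHull(cn);print(cv2.fitEllipse(h),cv2.boundingRect(h))
E
```

```text
clock: 12.65
eef_pos: [477.5, -237.6, 213.6]
tool_rot: [-1.57, 0.001, -0.431]
force: [0.1, -0.4, -1.1]
width: 35.3
clock: 12.85
eef_pos: [477.6, -237.7, 213.9]
tool_rot: [-1.571, 0.0, -0.431]
force: [-0.4, 0.4, -1.4]
width: 35.1
clock 12.95 pos [ 477.6 -237.6  213.9] rot [-1.571  0.    -0.431] F [ 0.1  0.7 -1.7] w 35.1 q [ 0.44  0.5  -0.05  1.87  0.03  0.77 -0.05]
{'x': 0.1, 'y': -0.1, 'z': 0.8, 'ax': -0.0, 'ay': -0.001, 'az': -0.0}
nose pred [ 477.6 -237.6  100. ] [421.4671549  237.51641241] [215.82029466 250.18205762]
((217.89898681640625, 256.023681640625), (31.299394607543945, 37.30445098876953), 68.88396453857422) (200, 240, 37, 33)
```

View pics/z16.png

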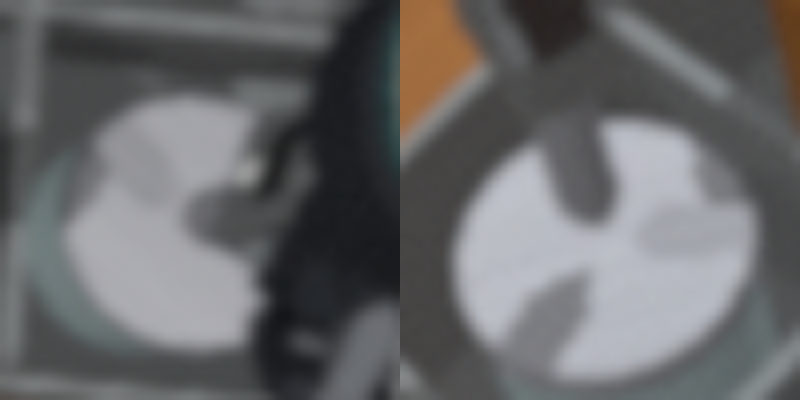

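Run:
```python
from h import *
t=load('top16');s=load('sc16')
P=np.array([477.6,-237.6,100])
for n,im,lid,nose in(('t',t,(418.5,237.75),(419.9,237)),('s',s,(217.9,256),(217.3,251.2))):
    par=proj(im,P)-proj(im,P-[0,0,15]); tgt=np.array(lid)+par
    d=onz(im,tgt,100)-onz(im,nose,100)
    print(n,'par',par,'tgt',tgt,'nose',nose,'world err',d)
```

```text
t par [ 1.61757211 -0.52648748] tgt [420.11757211 237.22351252] nose (419.9, 237) world err [-0.50980383 -0.4512977   0.        ]
s par [-1.30262347 -3.91378863] tgt [216.59737653 252.08621137] nose (217.3, 251.2) world err [ 7.37869092e-03 -2.23168031e+00 -1.13686838e-13]
```

```bash
python3 -m jog '[{"x":0,"y":0,"z":-1,"ax":0,"ay":0,"az":0,"grip":20},{"x":0,"y":0,"z":-1,"ax":0,"ay":0,"az":0,"grip":20},{"x":0,"y":0,"z":-1,"ax":0,"ay":0,"az":0,"grip":20},{"x":0,"y":0,"z":-1,"ax":0,"ay":0,"az":0,"grip":20}]'; python3 look.py 17
```

```text
clock: 13.35
eef_pos: [477.1, -238.5, 213.8]
tool_rot: [-1.571, 0.0, -0.431]
force: [-0.5, 0.0, -1.5]
width: 35.5
clock 13.45 pos [ 477.1 -238.5  213.7] rot [-1.571  0.    -0.431] F [-0.1  0.4 -1.3] w 35.3 q [ 0.44  0.5  -0.05  1.87  0.03  0.77 -0.05]
{'x': 0.2, 'y': -0.3, 'z': 1.8, 'ax': -0.0, 'ay': -0.001, 'az': -0.0}
nose pred [ 477.1 -238.5   99.8] [421.86525827 237.74589542] [215.33206328 250.45154998]
```

View pics/z17.png

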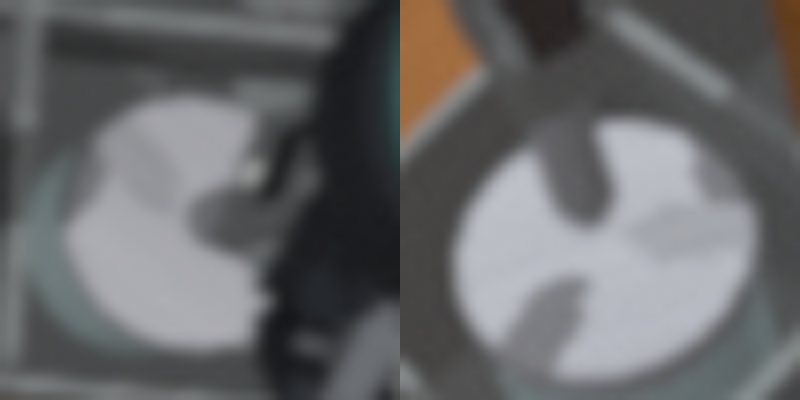

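View pics/sc17.png

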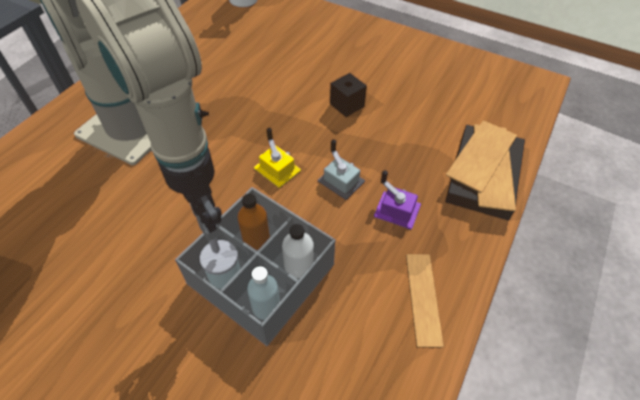

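```bash
python3 -c "
from h import *
print(finish_job()); s=read_state(); print(s['clock'],s['eef_pos'],s['width'],s['force'])"
```

```text
the job is handed in; nothing more can be done
None
the job is handed in; nothing more can be done
```

I logged the sample on the grey counter and handed the job in at about 13.5 s, with the pen thermometer held over the squat jar's lid. No verdict was reported.

**Counter:** I pushed the lever with closed fingers until it stopped moving. The force rose to about 17 N with no further travel, and the post was within 2 px of where I predicted the stop. After I backed off, the picture showed the lever back at rest.

**Carry:** I gripped the pen across the 36 mm side of its head; the opening read 35–36 mm throughout. I carried it with the nose about 195 mm above the table, higher than the bottles. No force rose above a few newtons on the way.

**Final pose:** The nose is about 14.8 mm above the lid, and the tool is vertical to within 0.001 rad. I took the pen to be vertical in the gripper from the pictures. The lid's centre measured the same in the scene view before the carry and just before the last 1 mm correction, and the final picture shows the jar and bottles where they stood.

**What disagreed:** The two cameras placed the same points 2–7 mm apart. I therefore centred the nose on the lid from their relative positions in each picture. The top view gave an error of about 0.7 mm and the scene view about 2.2 mm. I moved 1 mm to reduce both and did not recompute them, so I estimate 1–2 mm of centring error remains. The height comes from the arm's reading at the grip, assuming the pen did not slip.

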